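# Set the fan speed, then hold the hold-to-run button half down

### The arm

A 7-joint arm with a two-finger parallel gripper is mounted at the origin on a cart in front of the work surface, level with it; the furniture and walls round the work are solid. World frame = base frame: x ahead of the robot, y to its left, z up, the work surface at z = 0. Lengths are in mm, angles in rad, forces in N, time in s.
With the tool pointing down it reaches from about 400 to 900 mm from the base axis. Payload 5.6 kg.
Tool frame: the origin (TCP) lies on the centre line of the jaws, within the pads' length; the fingertips stand 19 mm ahead of it and the grasp point (between the pads) is the TCP; x points along the fingers, z is the direction in which the jaws open and shut, and the axes are right-handed (so a half turn about x gives the same grasp; the last joint's range is limited). The gripper opens to 92 mm and grips with 3 to 60 N. Pads are 20 mm wide; open, the fingers measure 128 mm over their backs; the gripper's body (75 mm by 189 mm) begins 69 mm behind the grasp point.
Start: joints at [-1.149, 0.468, -0.012, 1.603, 0.006, 1.071, -0.056], TCP at [291.398, 581.03, 233.592] pointing down, gripper open.
Joint ranges: [-2.53, 2.53], [-0.31, 2.02], [-1.57, 1.55], [0.28, 2.44], [-1.29, 4.43], [0.15, 1.84], [-2.92, 2.92]. Speed limits (rad/s): [2.57, 2.57, 3.14, 3.14, 3.14, 3.14, 3.14].

### API

Orientations are given as a unit quaternion [w, x, y, z].
In Python, from bench import * gives the robot as it stands. The module is installed in compiled form; this text tells all that it offers.
- The arm moves only by the tool carry_out, never from a script. Its argument "increments" is a list of rows, each a list of 7 numbers: the opening, from -1 (shut) to 1 (fully open), then the shift along the tool's x, y, z in m, then the turn, a rotation vector about the tool's x, y, z in degrees. In form: [[gripper, dx, dy, dz, ax, ay, az], ...]. A call has exactly 8 rows; each row is the pose to reach, as a shift and turn from the pose commanded when the call began, along the tool's axes at that moment; what a row does not reach only later rows make up. A row lasts 1/10 s, in which the tool goes at most 50 mm and 8.59 degrees, less where a joint would pass 70% of its speed; a pose out of reach is approached as far as the arm can. A call with a gripper value outside its range is refused whole. The fingers move at their own pace and stop on an object; "squeeze" is the grip in N (left out, the last holds). Time passes only in rows, so rows that repeat a pose let the fingers close, or fill a call up. It gives the time, the measured TCP pose, the force and the opening at its end, in the units of the state.
- get_obs(): the state, without advancing time (a new reading comes with each control period).
- read_camera(name): name is "scene" or "top"; returns (picture, depth): 384x512x3 uint8, red, green, blue; 384x512 float32, mm along the optical axis (not along the pixel's ray), 0 where there is no reading.
- camera_model(name): a dict with "fovy" (degrees; the focal length in pixels is half the picture's height over the tangent of half this angle, whatever the lens; pixels are square), "cx", "cy" (the principal point, pixels), "distortion" ([k1, k2, p1, p2, k3] as OpenCV has them; the pictures are not rectified), "extrinsics" (4x4, takes a point from world to camera coordinates). Camera axes: x right, y down, z forward; pixel columns grow to the right and rows downward; lengths in mm; the calibration is good to about 2 mm. A picture is of the moment at which its call begins. camera_model takes no time and is no camera call.
- job_done(): hands the job in, once; it reports no verdict.
Trained networks look in the newest picture that a camera, given by its name, has taken for a name from the list of things; names that differ only in an ending like _2 or _b are one class to them, and where a whole thing is asked for, a point or a joint stands for the part that bears it (a point fixed in the world has none). Each returns a list of dicts, best first, with "p" (0 to 1); they miss things now and then, are a little off and sometimes report something else, mostly with a low value. They report only what shows in the picture. A call takes as long as a camera call.
- find_in(camera, target): "rect" ([left, top, right, bottom] in pixels, round what is visible of it).
- mark_of(camera, target): "centre" ([column, row] in pixels: a listed point, or the origin of a listed thing).
The state is a dict: "t": time; "q": joint angles; "dq": joint speeds; "tau": joint torques, N m; "tool_pos": TCP position; "tcp_rot": TCP orientation; "ft_force": force on the tool from outside, world axes, zero at the start; "wrist_torque": the same for the moment, N m; "gripper_width": finger opening in mm.
Only numpy, scipy, OpenCV 4.12 (cv2) and the standard library are available. Lean on these libraries where they do the work, as an engineer would, in place of code of your own. Each camera call takes 0.05 s, during which the arm holds its last target.

### The job

Get the test run of the bench fan going: first turn the pointer knob on the selector box to the three-dot mark so that it clicks in there, and only then push the palm button of the hold-to-run station straight down to half of its travel, where the groove round its stem is level with the top of the collar. Never push it on close to the bottom stop, and finish while still holding it at half travel with the fingers: do not let go. Leave the solder spool, the flux bottle and the screwdriver where they are.

Things in the scene. Friction and masses are not known exactly. Their poses are not given: they have to be found in the camera images.
- selector: Grey box 130 x 120 x 60 mm (x, y, height), fixed at a yaw within 0.4 rad, left or right of the station. Origin: centre of its underside, z up. One black knob, axis upright, 16 mm from the centre towards its -x (robot) side. Round the knob's +x side five marks, 0.5 rad apart; clockwise from above: a short cross bar (off), then radial rows of one, two, three, four black dots.
- dial_grip (a point): Point on the knob's axis, 90 mm above the table. The knob is a black disc 46 mm across with an upright grip bar on it, 40 mm long, 14 mm thick, 70 to 100 mm above the table: pinch the bar across its thickness. The frame turns with the knob: x lies along the bar and points where the pointer (nose and white line) points, z up.
- dial (a joint): Knob angle in rad, growing clockwise seen from above. Sprung detents (about 0.08 Nm) pull it to the nearest of 0 = bar (off), 0.5 = one dot, 1.0 = two dots, 1.5 = three dots, 2.0 = four dots; end stops just outside. At 0 the pointer points 1.0 rad anticlockwise of the box's +x axis. It starts at off, one or two dots.
- mark_3 (a point): Middle of the row of three dots, on the top plate, 45 mm from the knob's axis, 61 mm above the table.
- station: Hold-to-run station: grey box 110 x 110 x 44 mm with a dark steel collar (40 mm across, top 60 mm above the table) in the middle, out of which the palm button's stem rises; fixed to the table at any yaw within 0.4 rad. Origin at the centre of its underside, z up.
- palm_top (a point): Centre of the top face of the palm button, a black round head 50 mm across and 18 mm thick on a 22 mm steel stem; 109 mm above the table when free, goes down with the button. A black ring groove runs round the stem 15 mm above the collar's top when free.
- palm (a joint): How far the palm button is pressed straight down, in m: 0 = free, 0.015 = half travel (groove level with the collar's top), 0.030 = bottom stop. A spring drives it back up at once when let go: about 2 N at the start, 5.8 N at half travel, 9.5 N at the bottom.
- spool: Loose solder spool, about 70 x 55 x 44 mm, a bystander. Origin at the centre of its underside.
- flux: Loose flux bottle with a pointed cap, 41 mm across, 112 mm tall, a bystander. Origin at the centre of its underside.
- driver: Loose red-handled screwdriver, 188 mm long, 22 mm thick, lying on the table, a bystander. Origin at the middle of its underside.

How it is judged (in metres and radians):
On the way, in this order (a step that is already met when the one before it is completed fails the run):
1. the knob stands on the three-dot mark, the palm button still free (value of joint dial between 1.35 and 1.65 rad and value of joint palm below 0.004 m), for 0.3 s.
2. the palm button is held at half travel by the fingers (value of joint palm between 0.011 and 0.019 m and contact force between palm and the fingers above 2 N), for 0.5 s.
At the end, for the whole second after the job is handed in: The knob rests on the three-dot mark (1.5 rad, within 0.15 rad) and the fingers hold the palm button pressed 15 mm, within 4 mm, through the last second (all of step 2 and value of joint dial between 1.35 and 1.65 rad); the arm keeps its last pose, push and grip.
It fails at once if the palm button is pressed (over 6 mm) while the knob is not on the three-dot mark (value of joint palm above 0.006 m and (value of joint dial below 1.3 rad or value of joint dial above 1.7 rad)).
It fails at once if the palm button is pushed far past half travel (over 24 mm) (value of joint palm above 0.024 m).
It fails at once if the spool, the flux bottle or the screwdriver is moved more than 20 mm (distance of any of spool, flux, driver from where it was at the start of the episode above 0.02 m).
It also fails if it takes over 42 s, if anything falls off the work surface, if the arm or the gripper's body presses on something with over 40 N, if the wrist force passes 120 N, or if a joint passes its speed limit or range.

## Working session

There is one attempt and no reset: what is moved stays moved. The work goes in short steps, Python scripts to look and compute and a tool call to move; the robot and the scene stay as the last step left them, time stands still between calls to the robot, and variables do not carry over. Pictures are saved under pics/ and viewed, and the job is handed in when it is done.

Besides the shell and the picture viewer there is one more tool, called as name([rows], argument=value, ...), one row to a line, values as JSON. carry_out: Moves the arm, as the interface text tells. Its arguments: {"type":"object","properties":{"increments":{"type":"array","items":{"type":"array","items":{"type":"number"}}},"squeeze":{"type":"number"}},"required":["increments"]}

```bash
mkdir -p pics
cat > h.py <<'E'
from bench import *
import numpy as np, cv2
from scipy.spatial.transform import Rotation as R
def K(m):
    f=192/np.tan(np.radians(m["fovy"])/2); return np.array([[f,0,m["cx"]],[0,f,m["cy"]],[0,0,1.]])
def ray(cam,px):
    m=camera_model(cam); E=np.array(m["extrinsics"]); d=np.array(m["distortion"],float)
    u=cv2.undistortPoints(np.array([[px]],float),K(m),d)[0,0]
    Rt=E[:3,:3]; o=-Rt.T@E[:3,3]; return o, Rt.T@np.array([u[0],u[1],1.])
def atz(cam,px,z):
    o,d=ray(cam,px); return o+d*(z-o[2])/d[2]
def proj(cam,p):
    m=camera_model(cam); E=np.array(m["extrinsics"])
    return cv2.projectPoints(np.array([p],float),cv2.Rodrigues(E[:3,:3])[0],E[:3,3],K(m),np.array(m["distortion"],float))[0][0,0]
def bydepth(cam,px,dep):
    o,d=ray(cam,px); return o+d*dep[int(round(px[1])),int(round(px[0]))]
def Rot(o): return R.from_quat(np.array(o["tcp_rot"])[[1,2,3,0]]).as_matrix()
E
python3 - <<'E'
from h import *
np.set_printoptions(precision=3,suppress=True)
o=get_obs(); print(o); print(Rot(o))
for c in("scene","top"):
    im,dep=read_camera(c); cv2.imwrite(f"pics/{c}0.png",im[:,:,::-1]); np.save(f"{c}0.npy",dep)
    print(c,camera_model(c))
    for t,z in (("selector",0),("dial_grip",90),("mark_3",61),("station",0),("palm_top",109),("spool",0),("flux",0),("driver",0)):
        for r in mark_of(c,t)[:2]: print(c,t,r,atz(c,r["centre"],z))
print(get_obs()["t"])
E
```

```text
{'t': 0.0, 'q': array([-1.149,  0.468, -0.012,  1.604,  0.006,  1.071, -0.056]), 'dq': array([ 0.001, -0.001,  0.   , -0.   , -0.001,  0.001,  0.001]), 'tau': array([  0.   , -52.056,  -0.012, -24.375,  -0.057,   0.017,   0.   ]), 'tool_pos': array([291.204, 580.507, 232.644]), 'tcp_rot': array([ 0.601, -0.372,  0.602,  0.371]), 'ft_force': array([-0.069, -0.264, -1.287]), 'wrist_torque': array([-0.034, -0.034, -0.025]), 'gripper_width': 91.95722658305114}
[[-0.001 -0.894  0.448]
 [-0.002  0.448  0.894]
 [-1.    -0.    -0.002]]
scene {'fovy': 42.97370681371777, 'cx': 261.39278650499756, 'cy': 191.50623816504748, 'distortion': array([0.014, 0.   , 0.   , 0.   , 0.   ]), 'extrinsics': array([[   0.907,   -0.42 ,   -0.016, -422.91 ],
       [  -0.28 ,   -0.577,   -0.767,  311.904],
       [   0.313,    0.701,   -0.641,  740.067],
       [   0.   ,    0.   ,    0.   ,    1.   ]])}
scene selector {'centre': [283.0, 290.9], 'p': 0.58} [501.834 -16.025   0.   ]
scene dial_grip {'centre': [275.0, 255.9], 'p': 0.84} [489.83   -7.211  90.   ]
scene mark_3 {'centre': [299.2, 276.8], 'p': 0.63} 
[... 812 characters left out ...]
       [  0.2  ,   0.025,  -0.98 , 834.916],
       [  0.   ,   0.   ,   0.   ,   1.   ]])}
top selector {'centre': [319.1, 231.2], 'p': 0.89} [495.688 -10.771   0.   ]
top dial_grip {'centre': [328.6, 228.6], 'p': 0.85} [490.756 -15.281  90.   ]
top mark_3 {'centre': [344.9, 221.1], 'p': 0.75} [512.695 -50.369  61.   ]
top station {'centre': [186.0, 207.7], 'p': 0.67} [513.891 267.822   0.   ]
top palm_top {'centre': [176.5, 194.6], 'p': 0.74} [519.895 271.532 109.   ]
top spool {'centre': [301.0, 131.0], 'p': 0.82} [706.822  45.175   0.   ]
top flux {'centre': [232.6, 124.8], 'p': 0.72} [704.386 193.016   0.   ]
top driver {'centre': [248.8, 297.7], 'p': 0.94} [346.842 118.024   0.   ]
0.9
```

Run:
```python
import cv2
a=cv2.imread("pics/top0.png"); cv2.imwrite("pics/top0z.png",cv2.resize(a[150:300,270:400],None,fx=4.5,fy=4,interpolation=2)[:600,:800])
```

```text
(no output)
```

View pics/top0.png

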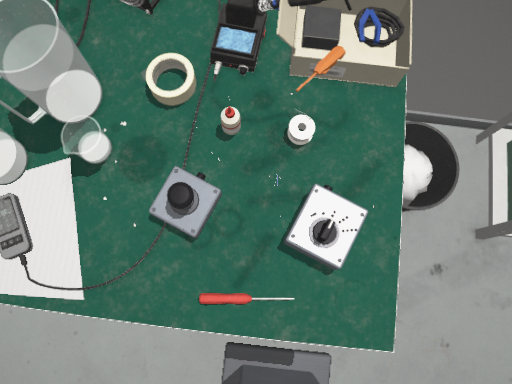

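View pics/scene0.png

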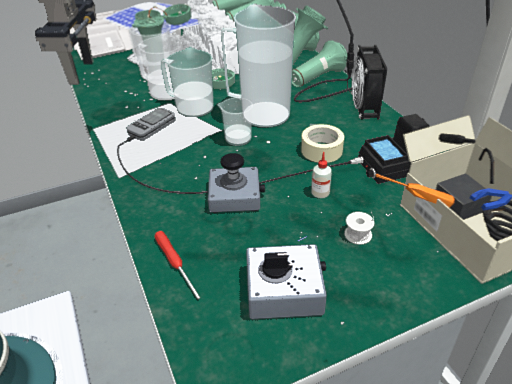

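View pics/top0z.png

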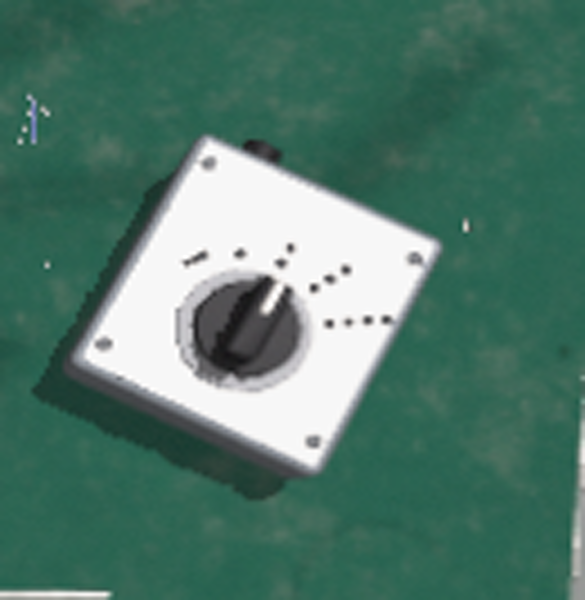

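The knob points at the two-dot row in the top view (pointer about (331,222), three dots about (343,220)), so it has to go 0.5 rad clockwise. Next I refine the geometry.

Run:
```python
from h import *
np.set_printoptions(precision=1,suppress=True)
f=lambda x,y:(270+(x+.5)/4.5-.5,150+(y+.5)/4-.5)
C=[atz("top",f(*p),60) for p in ((205,137),(440,243),(318,472),(72,362))]
print("corners",C, "centre",np.mean(C,0))
for i in range(4): print(np.linalg.norm(C[i]-C[i-1]))
d=(C[0]+C[1]-C[2]-C[3]); yaw=np.arctan2(d[1],d[0]); print("yaw",yaw)
l=(C[0]+C[3]-C[1]-C[2]); print("yaw from y", np.arctan2(-l[0],l[1]))
c=np.mean(C,0); print("axis",c-16*np.array([np.cos(yaw),np.sin(yaw),0]))
a=np.mean([atz("top",f(*p),61) for p in ((314,288),(330,279),(346,270))],0); print("mark3",a)
b=np.mean([atz("top",f(*p),61) for p in ((280,263),(290,248))],0); print("mark2",b)
# pointer bar top at z=100: white line ends
w=[atz("top",f(*p),100) for p in ((280,283),(265,308))]; e=w[0]-w[1]; print("white",w,np.arctan2(e[1],e[0]))
dt=np.load("top0.npy"); ds=np.load("scene0.npy")
for cam,dep in(("top",dt),("scene",ds)):
    H,W=dep.shape; m=camera_model(cam); E=np.array(m["extrinsics"])
    uu,vv=np.meshgrid(np.arange(W),np.arange(H))
    un=cv2.undistortPoints(np.stack([uu,vv],-1).reshape(-1,1,2).astype(float),K(m),np.array(m["distortion"],float))[:,0]
    P=np.c_[un,np.ones(len(un))]*dep.reshape(-1,1); P=(P-E[:3,3])@E[:3,:3]
    near=lambda c,r:np.hypot(P[:,0]-c[0],P[:,1]-c[1])<r
    s=P[near((490,-12),40)&(P[:,2]>92)&(P[:,2]<110)&(dep.ravel()>0)]
    print(cam,"bar",len(s),np.median(s,0)); 
    q=s[:,:2]-s[:,:2].mean(0); v=np.linalg.svd(q)[2][0]; print(" dir",np.arctan2(v[1],v[0]), "mid",s.mean(0), np.ptp(q@v))
    s=P[near((521,268),45)&(P[:,2]>104)&(P[:,2]<116)&(dep.ravel()>0)]
    print(cam,"head",len(s),np.mean(s,0),(s.min(0)+s.max(0))/2,np.ptp(s,0))
    s=P[near((500,-12),60)&(P[:,2]>54)&(P[:,2]<66)&(dep.ravel()>0)]
    print(cam,"plate",len(s),np.median(s,0),(s.min(0)+s.max(0))/2, cv2.minAreaRect(s[:,:2].astype(np.float32)))
```

```text
corners [array([579.9,  13. ,  60. ]), array([538.6, -93.1,  60. ]), array([423. , -48.3,  60. ]), array([463.8,  60.2,  60. ])] centre [501.3 -17.1  60. ]
125.36674791620663
113.80874252819777
124.03279568576225
115.97013307486675
yaw -0.3777104319292233
yaw from y -0.3656829864034291
axis [486.5 -11.2  60. ]
mark3 [515.6 -46.3  61. ]
mark2 [525.  -26.1  61. ]
white [array([505.2, -18.4, 100. ]), array([493. , -13.2, 100. ])] -0.4048924016945419
top bar 170 [486.7 -11.6  98.8]
 dir 2.764608277135838 mid [486.9 -11.6  98.6] 39.88888951677684
top head 424 [521.4 267.  107. ] [521.3 267.  107.8] [47.4 45.9  7.4]
top plate 2473 [504.4 -11.3  60. ] [500.3 -12.3  60. ] ((499.4615478515625, -13.855216979980469), (115.20599365234375, 119.14454650878906), 67.37850952148438)
scene bar 195 [487.4 -14.5  98.5]
 dir -0.39658492688605196 mid [487.4 -14.4  97.9] 39.10691046210406
scene head 221 [521.1 262.5 107.1] [522.1 264.6 107.4] [44.1 45.8  6.6]
scene plate 2169 [500.4 -26.3  60.2] [499.9 -12.2  60.5] ((500.0534362792969, -13.882667541503906), (115.34353637695312, 118.21934509277344), 66.29299926757812)
```

```bash
cat >> h.py <<'E'
def delta(target,zang=None):
    o=get_obs(); Rm=Rot(o); p=np.array(o["tool_pos"])
    print("t",round(o["t"],2),"pos",p.round(1),"F",np.array(o["ft_force"]).round(1),"w",round(o["gripper_width"],1),"q",np.array(o["q"]).round(2))
    print("shift m",(Rm.T@(np.array(target)-p)/1000).round(4))
    if zang is not None:
        # desired: x down, z at zang
        z=np.array([np.cos(zang),np.sin(zang),0]); x=np.array([0,0,-1.]); y=np.cross(z,x)
        D=np.c_[x,y,z]; print("turn deg",np.degrees(R.from_matrix(Rm.T@D).as_rotvec()).round(2))
E
python3 -c "
from h import *
delta([487,-12,180],-0.385+np.pi/2)"
```

```text
t 0.9 pos [291.4 581.  233.6] F [0.5 0.7 1.5] w 92.2 q [-1.15  0.47 -0.01  1.6   0.01  1.07 -0.06]
shift m [ 0.0536 -0.4407 -0.4424]
turn deg [-4.57 -0.    0.  ]
```

carry_out([
  [0.1, 0.0, -0.03, -0.03, 0, 0, 0],
  [0.1, 0.005, -0.063, -0.063, -1, 0, 0],
  [0.1, 0.01, -0.096, -0.096, -2, 0, 0],
  [0.1, 0.015, -0.13, -0.13, -3, 0, 0],
  [0.1, 0.02, -0.163, -0.163, -4, 0, 0],
  [0.1, 0.025, -0.196, -0.196, -4.6, 0, 0],
  [0.1, 0.03, -0.23, -0.23, -4.6, 0, 0],
  [0.1, 0.03, -0.263, -0.263, -4.6, 0, 0],
], squeeze=20)

```text
t: 1.7
tool_pos: [408.7, 225.9, 203.4]
tcp_rot: [0.586, -0.395, 0.586, 0.395]
ft_force: [0.3, -0.5, -0.3]
gripper_width: 50.6
```

```bash
python3 -c "
from h import *
delta([487,-12,150],-0.385+np.pi/2)"
```

```text
t 1.7 pos [408.7 225.9 203.4] F [ 0.3 -0.5 -0.3] w 50.6 q [-0.67  0.2   0.1   2.07 -0.03  0.88  0.64]
shift m [ 0.0534 -0.1619 -0.1912]
turn deg [ 0.02 -0.01 -0.01]
```

carry_out([
  [0.1, 0.007, -0.03, -0.035, 0, 0, 0],
  [0.1, 0.015, -0.06, -0.07, 0, 0, 0],
  [0.1, 0.022, -0.09, -0.105, 0, 0, 0],
  [0.1, 0.03, -0.12, -0.14, 0, 0, 0],
  [0.1, 0.04, -0.145, -0.17, 0, 0, 0],
  [0.1, 0.0534, -0.1619, -0.1912, 0, 0, 0],
  [0.1, 0.0534, -0.1619, -0.1912, 0, 0, 0],
  [0.1, 0.0534, -0.1619, -0.1912, 0, 0, 0],
])

```text
t: 2.5
tool_pos: [486.8, -10.1, 150.1]
tcp_rot: [0.586, -0.395, 0.587, 0.395]
ft_force: [-0.3, 0.2, -0.1]
gripper_width: 50.5
```

```bash
python3 -c "
from h import *
delta([487,-12,95],-0.385+np.pi/2)
im,d=read_camera('scene'); cv2.imwrite('pics/s1.png',cv2.resize(im[180:330,200:350,::-1],None,fx=4,fy=4))
im,d=read_camera('top'); cv2.imwrite('pics/t1.png',cv2.resize(im[150:300,250:400,::-1],None,fx=4,fy=4))"
```

```text
t 2.5 pos [486.8 -10.1 150.1] F [-0.3  0.2 -0.1] w 50.5 q [-0.26  0.31  0.25  2.08 -0.11  0.76  1.24]
shift m [ 0.0551 -0.0009 -0.0017]
turn deg [-0.05 -0.   -0.03]
```

View pics/s1.png

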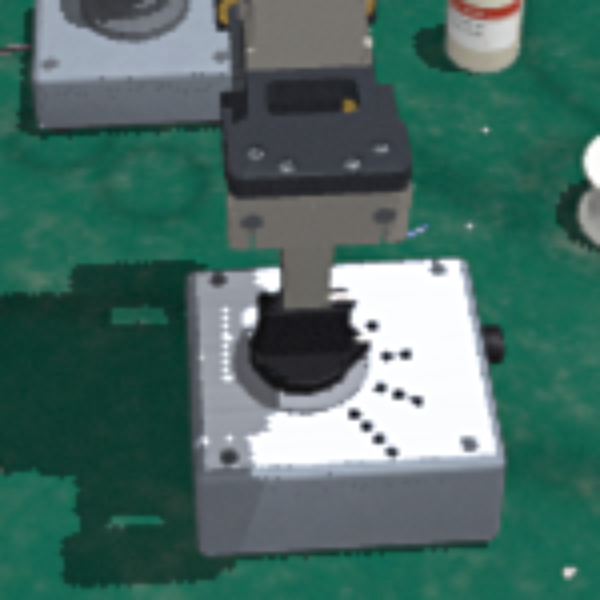

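View pics/t1.png

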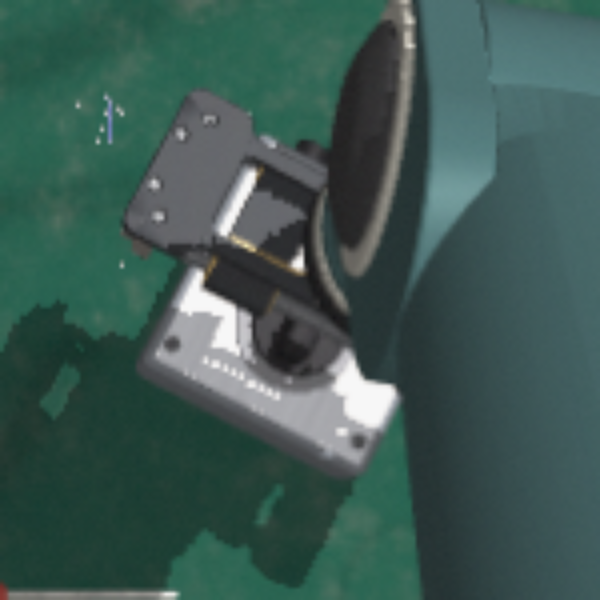

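The jaws stand over the knob across its bar, in the scene picture at about crop (305,290). I go down and close.

carry_out([
  [0.1, 0.015, -0.001, -0.0017, 0, 0, 0],
  [0.1, 0.03, -0.001, -0.0017, 0, 0, 0],
  [0.1, 0.042, -0.001, -0.0017, 0, 0, 0],
  [0.1, 0.05, -0.001, -0.0017, 0, 0, 0],
  [0.1, 0.055, -0.001, -0.0017, 0, 0, 0],
  [0.1, 0.055, -0.001, -0.0017, 0, 0, 0],
  [-0.5, 0.055, -0.001, -0.0017, 0, 0, 0],
  [-1, 0.055, -0.001, -0.0017, 0, 0, 0],
], squeeze=20)

```text
t: 3.4
tool_pos: [487.6, -11.9, 95.6]
tcp_rot: [0.587, -0.395, 0.586, 0.395]
ft_force: [0.4, -0.5, 0.7]
gripper_width: 36.6
```

carry_out([
  [-1, 0, 0, 0, 0, 0, 0],
  [-1, 0, 0, 0, 0, 0, 0],
  [-1, 0, 0, 0, 0, 0, 0],
  [-1, 0, 0, 0, 0, 0, 0],
  [-1, 0, 0, 0, 0, 0, 0],
  [-1, 0, 0, 0, 0, 0, 0],
  [-1, 0, 0, 0, 0, 0, 0],
  [-1, 0, 0, 0, 0, 0, 0],
])

```text
t: 4.2
tool_pos: [488.0, -10.5, 95.5]
tcp_rot: [0.587, -0.395, 0.585, 0.396]
ft_force: [1.6, 4.6, 0.0]
gripper_width: 13.5
```

carry_out([
  [-1, 0, 0, 0, 5, 0, 0],
  [-1, 0, 0, 0, 10, 0, 0],
  [-1, 0, 0, 0, 15, 0, 0],
  [-1, 0, 0, 0, 20, 0, 0],
  [-1, 0, 0, 0, 25, 0, 0],
  [-1, 0, 0, 0, 29, 0, 0],
  [-1, 0, 0, 0, 29, 0, 0],
  [-1, 0, 0, 0, 29, 0, 0],
])

```text
t: 5.0
tool_pos: [487.8, -10.8, 95.5]
tcp_rot: [0.667, -0.237, 0.666, 0.237]
ft_force: [1.6, 5.6, 1.6]
gripper_width: 13.9
```

```bash
python3 -c "
from h import *
delta([487,-12,95],-0.875+np.pi/2); print(get_obs()['wrist_torque'])"
```

```text
t 5.0 pos [487.8 -10.8  95.5] F [1.6 5.6 1.6] w 13.9 q [-0.34  0.41  0.36  2.12 -0.24  0.65  0.86]
shift m [ 0.0005 -0.0004 -0.0014]
turn deg [-0.74  0.08 -0.  ]
[ 1.15789540e+00 -3.48422902e-01  9.97194628e-04]
```

carry_out([
  [0.1, 0, 0, 0, 0, 0, 0],
  [0.1, 0, 0, 0, 0, 0, 0],
  [0.1, 0, 0, 0, 0, 0, 0],
  [0.1, 0, 0, 0, 0, 0, 0],
  [0.1, -0.02, 0, 0, 0, 0, 0],
  [0.1, -0.05, 0, 0, 0, 0, 0],
  [0.1, -0.085, 0, 0, 0, 0, 0],
  [0.1, -0.085, 0, 0, 0, 0, 0],
])

```text
t: 5.8
tool_pos: [489.9, -12.2, 184.0]
tcp_rot: [0.669, -0.236, 0.664, 0.235]
ft_force: [0.6, -0.2, 0.1]
gripper_width: 50.5
```

```bash
python3 -c "
from h import *
delta([521.3,266,180],np.pi/2-.875)
im,d=read_camera('scene'); cv2.imwrite('pics/s2.png',cv2.resize(im[180:330,200:350,::-1],None,fx=4,fy=4))"
```

```text
t 5.8 pos [489.9 -12.2 184. ] F [ 0.6 -0.2  0.1] w 50.5 q [-0.4   0.26  0.42  2.06 -0.14  0.84  0.78]
shift m [0.0045 0.1967 0.1993]
turn deg [-0.92  0.38  0.23]
```

View pics/s2.png

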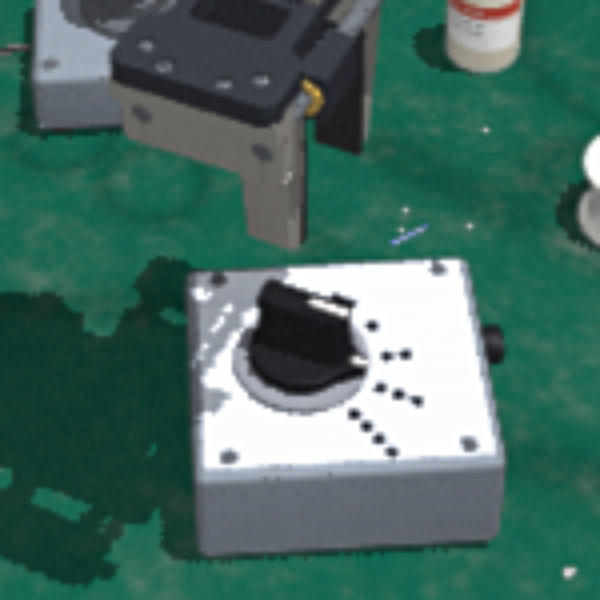

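Released. I move over to the palm button with the fingers shut and check the knob from there.

carry_out([
  [-1, 0, 0.03, 0.03, 0, 0, 0],
  [-1, 0.0, 0.06, 0.06, 0, 0, 0],
  [-1, 0.0, 0.09, 0.09, 0, 0, 0],
  [-1, 0.0, 0.12, 0.12, 0, 0, 0],
  [-1, 0.0, 0.15, 0.15, 0, 0, 0],
  [-1, 0.0, 0.18, 0.18, 0, 0, 0],
  [-1, 0.004, 0.1967, 0.1993, 0, 0, 0],
  [-1, 0.004, 0.1967, 0.1993, 0, 0, 0],
])

```text
t: 6.65
tool_pos: [516.9, 270.5, 173.8]
tcp_rot: [0.665, -0.238, 0.667, 0.238]
ft_force: [0.7, -0.8, -0.5]
gripper_width: 0.7
```

Run:
```python
from h import *
delta([521.3,266,140],np.pi/2-.875)
for cam in("scene","top"):
    im,dep=read_camera(cam); cv2.imwrite(f'pics/{cam}3.png',im[:,:,::-1]); np.save(f"{cam}3.npy",dep)
    H,W=dep.shape; m=camera_model(cam); E=np.array(m["extrinsics"])
    uu,vv=np.meshgrid(np.arange(W),np.arange(H))
    un=cv2.undistortPoints(np.stack([uu,vv],-1).reshape(-1,1,2).astype(float),K(m),np.array(m["distortion"],float))[:,0]
    P=np.c_[un,np.ones(len(un))]*dep.reshape(-1,1); P=(P-E[:3,3])@E[:3,:3]
    s=P[(np.hypot(P[:,0]-487,P[:,1]+12)<40)&(P[:,2]>92)&(P[:,2]<110)&(dep.ravel()>0)]
    if len(s)>10:
        q=s[:,:2]-s[:,:2].mean(0); v=np.linalg.svd(q)[2][0]; print(cam," dir",np.arctan2(v[1],v[0]), "mid",s.mean(0), np.ptp(q@v))
    for t,z in(("dial_grip",90),("mark_3",61),("palm_top",109)):
        for r in mark_of(cam,t)[:1]: print(cam,t,r,atz(cam,r["centre"],z))
im=cv2.imread('pics/top3.png');cv2.imwrite("pics/t3z.png",cv2.resize(im[150:300,140:400],None,fx=3,fy=4,interpolation=2))
```

```text
t 6.65 pos [516.9 270.5 173.8] F [ 0.7 -0.8 -0.5] w 0.7 q [-0.77  0.43  0.3   1.84 -0.16  0.9   0.29]
shift m [ 0.0338 -0.0063  0.0006]
turn deg [-0.53 -0.13 -0.08]
scene  dir -0.84904059991479 mid [487.1839685  -15.13005883  97.9433086 ] 39.645898849986594
scene dial_grip {'centre': [275.5, 254.8], 'p': 0.63} [491.70902928  -5.31075206  90.        ]
scene mark_3 {'centre': [299.8, 277.5], 'p': 0.79} [517.88009791 -46.01593646  61.        ]
scene palm_top {'centre': [231.2, 158.9], 'p': 0.65} [519.42914489 260.95781507 109.        ]
top  dir 2.253274805324198 mid [486.55737299 -11.88170053  98.93119386] 39.97718026787048
top dial_grip {'centre': [327.7, 226.8], 'p': 0.7} [493.93251315 -13.34143774  90.        ]
top mark_3 {'centre': [341.2, 216.3], 'p': 0.65} [521.26253715 -42.52014924  61.        ]
top palm_top {'centre': [178.5, 192.1], 'p': 0.6} [524.96644353 268.51151121 109.        ]
```

View pics/t3z.png

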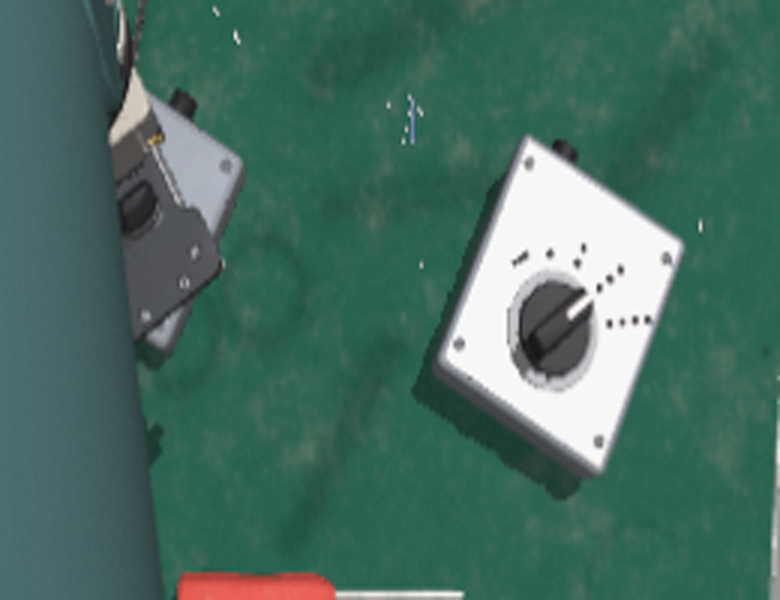

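View pics/scene3.png

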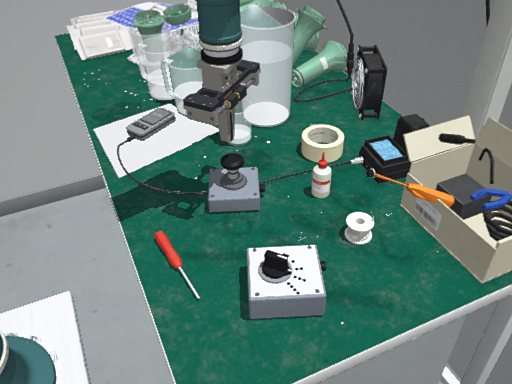

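The pointer now lines up with the three dots: it turned 0.49 rad from the two-dot detent. I come down to just above the button.

carry_out([
  [-1, 0.005, -0.003, 0.0, -0.5, 0, 0],
  [-1, 0.012, -0.006, 0.0006, -0.5, 0, 0],
  [-1, 0.02, -0.006, 0.0006, -0.5, 0, 0],
  [-1, 0.028, -0.006, 0.0006, -0.5, 0, 0],
  [-1, 0.034, -0.006, 0.0006, -0.5, 0, 0],
  [-1, 0.038, -0.006, 0.0006, -0.5, 0, 0],
  [-1, 0.038, -0.006, 0.0006, -0.5, 0, 0],
  [-1, 0.038, -0.006, 0.0006, -0.5, 0, 0],
])

```text
t: 7.85
tool_pos: [522.8, 262.2, 138.2]
tcp_rot: [0.666, -0.239, 0.666, 0.239]
ft_force: [-0.1, 0.1, -0.5]
gripper_width: 0.2
```

Run:
```python
from h import *
delta([521.3,266,113],np.pi/2-.875)
im,d=read_camera('scene'); cv2.imwrite('pics/s4.png',cv2.resize(im[110:220,180:290,::-1],None,fx=5,fy=5,interpolation=2))
```

```text
t 7.85 pos [522.8 262.2 138.2] F [-0.1  0.1 -0.5] w 0.2 q [-0.74  0.48  0.29  1.86 -0.18  0.83  0.32]
shift m [0.0252 0.0039 0.0013]
turn deg [-0.4   0.    0.01]
```

View pics/s4.png

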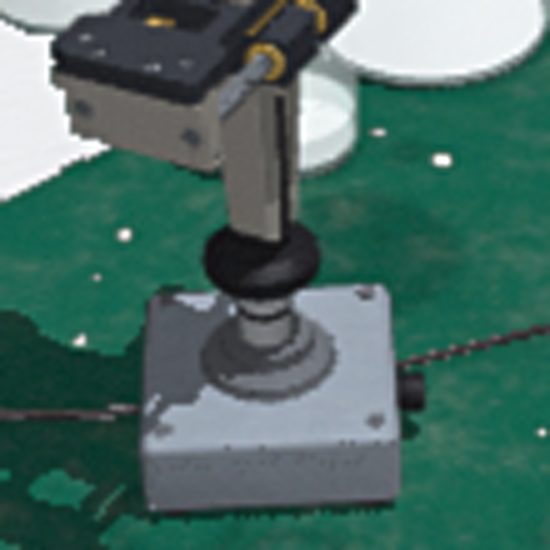

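The fingertips are centred over the head, with the groove at crop (263,312) and the button free. I go down to first contact.

carry_out([
  [-1, 0.004, 0.002, 0.001, 0, 0, 0],
  [-1, 0.008, 0.002, 0.001, 0, 0, 0],
  [-1, 0.011, 0.002, 0.001, 0, 0, 0],
  [-1, 0.013, 0.002, 0.001, 0, 0, 0],
  [-1, 0.013, 0.002, 0.001, 0, 0, 0],
  [-1, 0.013, 0.002, 0.001, 0, 0, 0],
  [-1, 0.013, 0.002, 0.001, 0, 0, 0],
  [-1, 0.013, 0.002, 0.001, 0, 0, 0],
])

```text
t: 8.7
tool_pos: [522.2, 264.5, 125.4]
tcp_rot: [0.666, -0.239, 0.666, 0.239]
ft_force: [-0.3, 0.5, 2.1]
gripper_width: 0.6
```

Run:
```python
from h import *
delta([521.3,266,113],np.pi/2-.875)
```

```text
t 8.7 pos [522.2 264.5 125.4] F [-0.3  0.5  2.1] w 0.6 q [-0.74  0.5   0.28  1.87 -0.19  0.8   0.32]
shift m [0.0124 0.0017 0.0003]
turn deg [-0.39  0.02 -0.01]
```

carry_out([
  [-1, 0.002, 0, 0, 0, 0, 0],
  [-1, 0.004, 0, 0, 0, 0, 0],
  [-1, 0.006, 0, 0, 0, 0, 0],
  [-1, 0.008, 0, 0, 0, 0, 0],
  [-1, 0.01, 0, 0, 0, 0, 0],
  [-1, 0.011, 0, 0, 0, 0, 0],
  [-1, 0.011, 0, 0, 0, 0, 0],
  [-1, 0.011, 0, 0, 0, 0, 0],
])

```text
t: 9.5
tool_pos: [522.3, 264.5, 114.3]
tcp_rot: [0.666, -0.239, 0.665, 0.239]
ft_force: [-1.8, 1.0, 4.6]
gripper_width: 0.2
```

Run:
```python
from h import *
delta([521.3,266,113],np.pi/2-.875)
im,d=read_camera('scene'); cv2.imwrite('pics/s5.png',cv2.resize(im[140:200,205:265,::-1],None,fx=9,fy=9,interpolation=2))
a=cv2.imread('pics/scene3.png');cv2.imwrite('pics/s5b.png',cv2.resize(a[140:200,205:265],None,fx=9,fy=9,interpolation=2))
print([get_obs()["ft_force"].round(2) for _ in range(3)], get_obs()["tool_pos"])
for z in (109,94): print(proj("scene",[521.3,266,z]))
print("collar top front/centre",proj("scene",[521.3,266,60]),"groove free",proj("scene",[521.3,266,75]))
```

```text
t 9.5 pos [522.3 264.5 114.3] F [-1.8  1.   4.6] w 0.2 q [-0.74  0.51  0.28  1.87 -0.19  0.78  0.33]
shift m [0.0013 0.0018 0.0002]
turn deg [-0.4   0.02 -0.01]
[array([-1.56,  2.03,  4.74]), array([-1.56,  2.03,  4.74]), array([-1.56,  2.03,  4.74])] [522.26376417 264.47387982 114.30937797]
[231.12137957 157.38972473]
[231.52014042 163.16411236]
collar top front/centre [232.39653826 175.86052289] groove free [232.01448775 170.32482123]
```

View pics/s5.png

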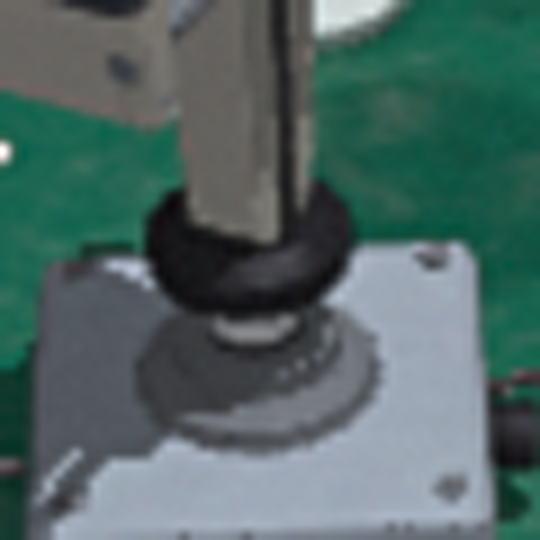

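View pics/s5b.png

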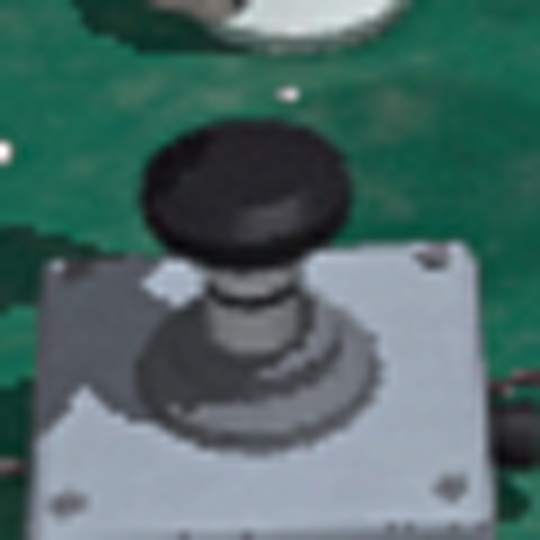

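The groove is just reaching the collar rim (crop row 340), and the head's lower edge has dropped about 5.3 px, or 14 mm. I add 1 mm and let it settle.

carry_out([
  [-1, 0.001, 0, 0, 0, 0, 0],
  [-1, 0.001, 0, 0, 0, 0, 0],
  [-1, 0.001, 0, 0, 0, 0, 0],
  [-1, 0.001, 0, 0, 0, 0, 0],
  [-1, 0.001, 0, 0, 0, 0, 0],
  [-1, 0.001, 0, 0, 0, 0, 0],
  [-1, 0.001, 0, 0, 0, 0, 0],
  [-1, 0.001, 0, 0, 0, 0, 0],
])

```text
t: 10.35
tool_pos: [522.2, 264.4, 113.3]
tcp_rot: [0.666, -0.239, 0.666, 0.239]
ft_force: [-1.2, 2.4, 5.0]
gripper_width: 0.8
```

Run:
```python
from h import *
from scipy.ndimage import shift
delta([521.3,266,113],np.pi/2-.875)
im,d=read_camera('scene'); cv2.imwrite('pics/scene6.png',im[:,:,::-1]); cv2.imwrite('pics/s6.png',cv2.resize(im[140:200,205:265,::-1],None,fx=9,fy=9,interpolation=2))
a=cv2.cvtColor(cv2.imread('pics/scene3.png'),6).astype(np.float32); b=cv2.cvtColor(im,7).astype(np.float32)
# head lower edge: per-column profile at columns 224..241
for c in range(222,242,3):
    def edge(g):
        col=np.interp(np.arange(160,182,.1),np.arange(384),g[:,c]); return col
    print(c,a[160:180,c].astype(int),b[160:180,c].astype(int))
d3=np.load('scene3.npy')
def head(dep,lo,hi):
    vv,uu=np.mgrid[150:180,215:250]; P=np.array([bydepth("scene",(u,v),dep) for u,v in zip(uu.ravel(),vv.ravel())])
    m=np.hypot(P[:,0]-521.3,P[:,1]-266)<23
    z=P[m&(P[:,2]>lo)&(P[:,2]<hi)][:,2]; return len(z),np.histogram(z,np.arange(60,122,2))[0]
print(head(d3,60,130));print(head(d,60,130))
```

```text
t 10.35 pos [522.2 264.4 113.3] F [-1.2  2.4  5. ] w 0.8 q [-0.74  0.51  0.28  1.87 -0.19  0.78  0.33]
shift m [0.0003 0.0018 0.0003]
turn deg [-0.4   0.01 -0.01]
222 [ 17  24  31  29  18  25  44  80  82 112 170 179 170  95  87  85  69  59
  59  60] [92 90 81 41 25 15 14 15 13 26 28 53 66 88 93 86 71 59 59 60]
225 [ 39  39  37  34  36  33  22  12  54 172 177 171 173 140  64  55  57  59
  59  58] [73 45 60 38 29 18 24 22 23 24 24 22 20 18 41 59 60 60 58 57]
228 [ 38  38  39  36  38  40  34  23  15  34 104  77  41  79  94  92  85  81
  63  57] [ 97  96  97  98 101  85  31  18  22  24  22  25  26  23  18  42  70  52
  55  58]
231 [ 38  40  39  47  50  53  51  28  20  24  72 124 121  41  90 121 119 122
 120  76] [ 98  98  99  98 100 100  74  25  19  41  50  48  42  24  15  37 126 124
  78  50]
234 [ 38  37  41  72  69  67  53  25  21  30 102 122 112  38  96 123 120 121
 122  71] [115 114 117 116 116 117 118  52  42  71  67  67  42  23  20  39 125 125
  73  49]
237 [ 37  43  68  67  64  52  28  22  23  69  99  71  44  96 103 102 100  88
  64 113] [ 53  45  45  39  31  34  35  45  68  70  62  50  23  23  32  85 100  55
  56  59]
240 [ 40  40  36  41  35  22  14  58 175 175 174 174 147 120 114 115 116 118
 116 102] [44 33 32 36 36 39 40 41 40 44 32 18 22 46 58 59 60 72 71 81]
(359, array([25,  6,  7, 10,  3, 11,  8,  6,  5, 10,  7,  5,  0,  0,  0,  0,  2,
       10,  4,  6, 11, 18, 47, 82, 72,  4,  0,  0,  0,  0]))
(387, array([25,  5,  7,  7,  1,  0,  0,  0,  1,  4,  2,  5,  5, 17, 31, 43, 50,
        8,  3,  9, 10, 14,  8, 10, 12,  9,  9, 17,  7, 10]))
```

View pics/s6.png

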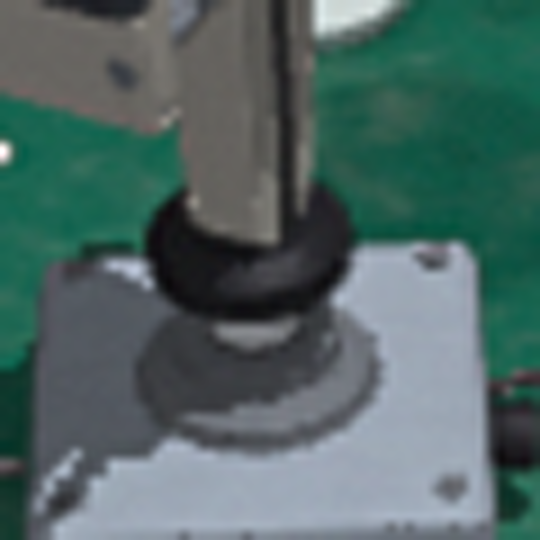

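All three position checks agree on about 15 mm: tip height 94.3 mm, an edge shift of about 5.5 px, and the groove just gone at the collar rim. One last check of the knob and the bystanders, then I hand in.

Run:
```python
from h import *
a=cv2.imread('pics/scene3.png').astype(int);b=cv2.imread('pics/scene6.png').astype(int);c=cv2.imread('pics/scene0.png').astype(int)
for n,(x0,y0,x1,y1) in dict(knob=(255,245,325,300),spool=(340,205,380,245),flux=(305,150,335,200),driver=(150,225,205,300)).items():
    print(n,"vs3",abs(a-b)[y0:y1,x0:x1].mean().round(2),"vs0",abs(c-b)[y0:y1,x0:x1].mean().round(2))
o=get_obs(); print(o["t"],o["tool_pos"],o["ft_force"])
print(job_done())
```

```text
knob vs3 0.59 vs0 6.55
spool vs3 0.88 vs0 1.42
flux vs3 1.02 vs0 1.82
driver vs3 1.29 vs0 1.63
10.4 [522.25036535 264.41717367 113.30094481] [-2.24887616  1.55019271  4.3695546 ]
the job is handed in; nothing more can be done
None
```

I turned the knob from two dots to three dots and released it there. I then pushed the palm button down with closed fingers and handed the job in at t ≈ 10.4 s, still holding it. No verdict was reported.

**Knob:** The pointer direction measured by depth turned 0.46 to 0.51 rad, and the top picture shows it lined up with the three-dot row. Torque about the knob axis was about 0 before release. The knob area had not changed in the last picture.

**Palm button:** Three checks put it at about 15 mm pressed:
- The fingertips were at about 94.3 mm, which is 14.7 mm of press.
- The head's edge had dropped about 5.5 px, roughly 15 mm.
- The groove had just disappeared at the collar rim.

**Disagreement:** The wrist force in z read 4.4 to 5.0 N, a little under the 5.8 N expected at half travel. Taken alone, that would mean roughly 10 to 12 mm, near the 11 mm lower limit. I trusted the position and pictures because the force reading is noisy and read about -0.5 N before contact.

**Bystanders:** The spool, flux bottle and screwdriver look unmoved; their areas differ only slightly from the first picture.

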